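# Pin back the belt tensioner of a sambal grinder

### The job

The belt is off the sambal grinder and a new one has to go on: swing the sprung tensioner arm back, away from the belt's path, and while it is held against its spring drop the long lock pin into the lock hole behind the arm's push tab, right to the bottom, so that the pin alone keeps the arm back. Do not let the arm snap back on the way, leave the stubby guard pin in its place, and do not disturb the other things on the grinder and the slab.

Things in the scene. Friction and masses are not known exactly. Their poses are not given: they have to be found in the camera images.
- grinder: The sambal grinder, fixed. Origin on the slab under the arm's pivot; y along the long side of its flat aluminium deck (280 x 505 mm, top 110 mm over the slab), x away from the robot's side. On the deck, as x, y here: stone mortar, 190 mm wide, rim 226 mm over the slab, at +70, +150 mm; motor pulley, 60 mm wide, top 44 mm over the deck, at +70, -200; parking holes at -75, +30 and +130, -60.
- lock_hole (a point): Centre of the mouth of the lock hole, in the deck's top 110 mm over the slab: a blind, vertical, round hole, 12.5 mm wide and 22 mm deep, with a flush dark ring round it. It is 125 mm from the pivot. Axes as the grinder's.
- pivot (a point): Point on the vertical pivot axis of the tensioner arm, at the height of the deck's top.
- idler_arm (a joint): Angle of the sprung tensioner arm, rad: 0 at rest, growing clockwise seen from above (its tab moves towards the robot's side), stop at 0.80. A pin centred in the lock hole and touching the push face holds it at 0.62 (0.58 to 0.64 with the slack in the hole). The spring turns it back with 0.30 N m at 0 and 0.46 N m at 0.62 (2.4 to 3.7 N at the tab); let go, it flies back.
- push_tab (a point): Centre of the push face of the upturned tab at the end of the dark tensioner arm, 125 mm from the pivot. The face is upright, in line with the pivot, 40 mm long, from 3 to 28 mm over the deck; a 6 mm lip at each end leaves 32 mm free. The arm points along -y here; the face looks along +x: push it towards -x. The arm's idler wheel (44 mm wide) and bolts stay under 36 mm over the deck.
- pin_head (a point): Centre of the flat steel head of the lock pin, the longer of the two pins; grip here. Head 30 mm (x here) by 14 mm (y) by 34 mm high; below it a round shank 10 mm thick and 64 mm long, the last 7 mm tapering to 6 mm. Stands loosely in a parking hole, tip 22 mm below the deck's top. 80 g. Its shank, slid along 3 to 6 mm over the deck, can push the tab, and then drop behind it into the lock hole.
- pin_tip (a point): Tip of the lock pin: the bottom end of its axis, 81 mm below the centre of the head; z up the pin.
- guard_pin: The other pin, that of the belt guard: the same shank but only 36 mm long, and a round steel knob 24 mm wide and 14 mm high. Stands in the other parking hole, to be left there. Origin at its tip.
- spanner: Steel spanner 120 mm long lying on the deck near its far right corner; leave alone.
- mug: Blue enamel mug, 82 mm wide, 80 mm high, on the slab to the right; origin under its centre; leave alone.
- jar: White plastic jar with a flip-top lid and a press button on it, 76 mm wide, 118 mm high, on the slab to the right; origin under its centre; leave alone.
- bowl: White bowl, 110 mm wide, 45 mm high, on the slab to the right; origin under its centre; leave alone.
- pestle: Short wooden pestle, 150 mm long, 36 mm thick, lying on the slab to the right; leave alone.
- belt_guard: The grinder's belt guard, an open sheet-metal cover 140 x 260 x 45 mm, taken off and laid on the slab to the left; leave alone.

How it is judged:
By the outcome, as a careful person would: the job done as asked, in the order asked, and still so for the second after the job is handed in, with the robot touching nothing.
It also fails if it takes over 45 s, if anything falls off the work surface, if the arm or the gripper's body presses on something with over 40 N, if the wrist force passes 120 N, or if a joint passes its speed limit or range.

### The arm

A 6-joint arm with a two-finger parallel gripper is mounted at the origin on the work surface. World frame = base frame: x ahead of the robot, y to its left, z up, the work surface at z = 0. Lengths are in m, angles in rad, forces in N, time in s.
With the tool pointing down it reaches from about 0.3 to 0.875 m from the base axis. Payload 6.4 kg.
Tool frame: the origin (TCP) lies at the very end of the fingers, on their centre line; the grasp point (between the pads) lies 19 mm behind it (arm.hold_point_z is the distance from the TCP to the grasp point, in m); z points along the fingers, y is the line along which they close (so a half turn about z gives the same grasp; the last joint's range is limited). The gripper opens to 85 mm and grips with 20 to 120 N. Pads are 22 mm wide; open, the fingers measure 114 mm over their backs; the gripper's body (76 mm by 85 mm) begins 54 mm behind the grasp point. The pads swing forward as they close: fully open they stand 13 mm farther back than shut.
Start: joints at [0.967, 0.181, 1.607, -0, 1.354, -0.206], TCP at [0.223, 0.53, 0.231] pointing down, gripper open.
Joint ranges: [-2.99, 2.99], [-0.89, 2.07], [0.3, 2.58], [-1.14, 4.28], [0, 2.63], [-3.12, 3.12]. Speed limits (rad/s): [2.57, 2.57, 3.01, 3.14, 3.14, 3.14].

### API

Orientations are given as a unit quaternion [w, x, y, z].
In Python, from bench import arm gives the robot as it stands.
- The arm moves only by the tool step_arm, never from a script. Its argument "commands" is a list of rows, each an object with "turn": the turn, a rotation vector about the tool's x, y, z as a fraction of full scale, a list of three; "delta_pos": the shift along the tool's x, y, z as a fraction of full scale, a list of three; "gripper": the closure, from 0 (fully open) to 1 (shut). In form: [{"turn": [ax, ay, az], "delta_pos": [tx, ty, tz], "gripper": gripper}, ...]. A call has exactly 8 rows; each row is the pose to reach, as a shift and turn from the pose commanded when the call began, along the tool's axes at that moment; what a row does not reach only later rows make up. Full scale, the value 1, is 15 cm for a shift and pi/2 rad for a turn. A row lasts 1/10 s, in which the tool goes at most 50 mm and 8.59 degrees, less where a joint would pass 70% of its speed; a pose out of reach is approached as far as the arm can. A call with a number of a shift or a turn outside -1 to 1 is refused whole. A call with a gripper value outside its range is refused whole. The fingers move at their own pace and stop on an object; "grip_force" is the grip in N (left out, the last holds). Time passes only in rows, so rows that repeat a pose let the fingers close, or fill a call up. It gives the time, the measured TCP pose, the force, the opening and the grip force at its end, in the units of the state.
- arm.read_state(): the state, without advancing time (a new reading comes with each control period).
- arm.snapshot(name): name is "scene" or "side" or "wrist"; returns a dict with "img" (420x560x3 uint8, blue, green, red), "intrinsics" (3x3 intrinsics, pixels), "extrinsics" (4x4, takes a point from world to camera coordinates). Camera axes: x right, y down, z forward; pixel columns grow to the right and rows downward; lengths in m; the calibration is good to about 2 mm. A picture is of the moment at which its call begins. There is no depth.
- arm.job_done(): hands the job in; it is judged then, once.
The state is a dict: "t": time; "q": joint angles; "qvel": joint speeds; "joint_efforts": joint torques, N m; "eef_pos": TCP position; "orientation": TCP orientation; "ft_force": force on the tool from outside, world axes, zero at the start; "wrist_torque": the same for the moment, N m; "finger_gap": finger opening in m; "finger_force": force on a finger pad.
Only numpy, scipy, OpenCV 4.12 (cv2) and the standard library are available. Lean on these libraries where they do the work, as an engineer would, in place of code of your own. Each camera call takes 0.05 s, during which the arm holds its last target. There are 200 camera calls.

## Working session

There is one attempt and no reset: what is moved stays moved. The work goes in short steps, Python scripts to look and compute and a tool call to move; the robot and the scene stay as the last step left them, time stands still between calls to the robot, and variables do not carry over. Pictures are saved under pics/ and viewed, at most 10 in all, crops included, and the job is handed in when it is done.

Besides the shell and the picture viewer there is one more tool, called after "Request:" by a JSON object that holds its "name" and its "arguments". step_arm: Moves the arm, as the interface text tells. Its arguments: {"type":"object","properties":{"commands":{"type":"array"},"grip_force":{"type":"number"}},"required":["commands"]}

```bash
ls; mkdir -p pics
cat > h.py <<'E'
import numpy as np, cv2, json
from bench import arm
def snap(n,f):
    s=arm.snapshot(n); cv2.imwrite('pics/%s.png'%f,s['img'])
    np.savez('pics/%s.npz'%f,img=s['img'],K=s['intrinsics'],E=s['extrinsics']); return s
def load(f): return np.load('pics/%s.npz'%f)
def ray(f,uv):
    d=load(f);K,E=np.array(d['K']),np.array(d['E']);R,t=E[:3,:3],E[:3,3]
    r=R.T@np.linalg.solve(K,[uv[0],uv[1],1]);return -R.T@t,r/np.linalg.norm(r)
def plane(f,uv,z):
    c,r=ray(f,uv);return c+r*(z-c[2])/r[2]
def tri(obs):
    A=np.zeros((3,3));b=np.zeros(3);L=[ray(*o) for o in obs]
    for c,r in L:
        P=np.eye(3)-np.outer(r,r);A+=P;b+=P@c
    x=np.linalg.solve(A,b);return x,[np.linalg.norm((np.eye(3)-np.outer(r,r))@(x-c)) for c,r in L]
def proj(f,p):
    d=load(f);q=d['K']@(d['E']@np.append(p,1))[:3];return q[:2]/q[2]
E
python3 - <<'E'
from h import *
a=[snap(n,n+'0')['img'] for n in('scene','side','wrist')]
print(arm.read_state())
for n in('scene','side','wrist'): print(n,ray(n+'0',(280,210)))
cv2.imwrite('pics/w.png',a[2])
E
```

```text
pics
{'t': 0.15, 'q': array([ 9.66732451e-01,  1.81417208e-01,  1.60775448e+00, -4.15564146e-05,
        1.35381218e+00, -2.06302422e-01]), 'qvel': array([-4.01078334e-05,  2.12871625e-04, -3.36137916e-03, -8.45606390e-04,
        1.02644513e-03, -1.88855342e-03]), 'joint_efforts': array([-6.63270421e-04, -4.45260251e+01, -3.51694071e+01, -3.89575225e-04,
        5.83735949e-03, -1.48967899e-05]), 'eef_pos': array([0.22248219, 0.52975671, 0.2305763 ]), 'orientation': array([-2.55553584e-04,  1.97567797e-01,  9.80288978e-01, -6.47279783e-04]), 'ft_force': array([-0.14793573, -0.68125862, -0.44785415]), 'wrist_torque': array([ 0.03233765, -0.008628  ,  0.01189972]), 'finger_force': 0.0, 'finger_gap': 0.08558563583233823}
scene (array([1.16335419, 0.27342012, 1.09270003]), array([-0.55177559, -0.1816337 , -0.81397353]))
side (array([-0.07171616, -0.7660558 ,  1.00155819]), array([ 0.44155848,  0.62460473, -0.64412347]))
wrist (array([0.15989351, 0.55622321, 0.37319373]), array([ 0.27023134, -0.11613262, -0.95576578]))
```

View pics/scene0.png

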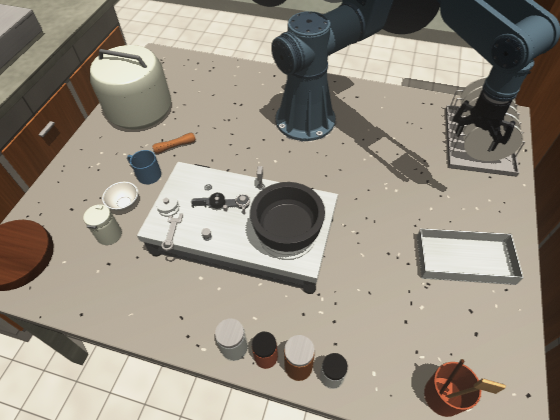

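View pics/side0.png

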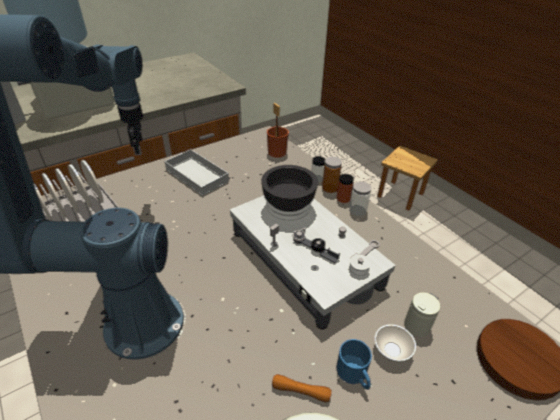

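The scene view shows the grinder deck: tall lock pin at about (259,175), arm from pivot (242,201) to tab (195,203), lock-hole ring at (208,187) and guard pin at (207,234). In the side view they sit at about: pin (274,233), pivot (298,236), hole (314,268). I'll zoom in.

Run:
```python
from h import *
a=load('scene0')['img'][155:255,135:345]; b=load('side0')['img'][190:310,225:400]
A=cv2.resize(a,(630,300),interpolation=cv2.INTER_CUBIC);B=cv2.resize(b,(437,300),interpolation=cv2.INTER_CUBIC)
b2=cv2.resize(load('side0')['img'][215:285,260:365],None,fx=5,fy=5,interpolation=cv2.INTER_CUBIC)[:300]
a2=cv2.resize(load('scene0')['img'][160:220,185:275],None,fx=5,fy=5,interpolation=cv2.INTER_CUBIC)
c=np.zeros((600,800,3),np.uint8);c[:300,:450]=a2;c[300:,:525]=b2
for k in range(0,450,50): cv2.line(c,(k,0),(k,6),(0,0,255),1)
cv2.imwrite('pics/z.png',c)
```

```text
(no output)
```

View pics/z.png

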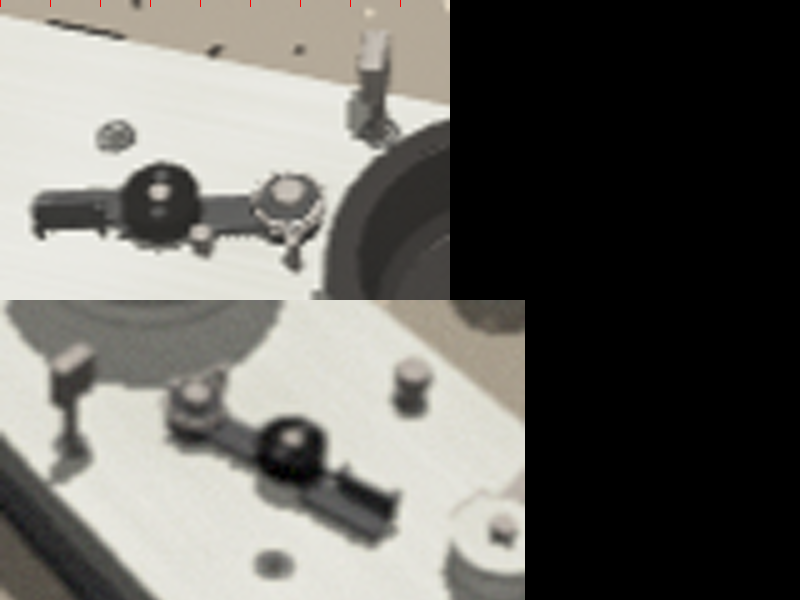

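Zoomed: scene view head centre (259.6,172), hole (208,187.2), pivot bolt top (242.6,197.6). Side view: head centre (274.4,230.6), hole (314.8,268), pivot bolt top (299.2,233).

Run:
```python
from h import *
S=lambda x,y:('scene0',(185+x/5-.4,160+y/5-.4)); D=lambda x,y:('side0',(260+x/5-.4,215+(y-300)/5-.4))
h=tri([S(373,60),D(72,380)]);l=tri([S(115,136),D(274,565)]);p=tri([S(288,190),D(196,390)]);b=tri([S(380,130),D(72,462)])
for n,q in zip(['head','hole','pivbolt','pinbase'],[h,l,p,b]): print(n,q[0].round(4),np.round(q[1],4))
L=plane(*S(115,136),.11);L2=plane(*D(274,565),.11);print(L,L2)
print('d hole-piv',np.linalg.norm((l[0]-p[0])[:2]))
print(tri([S(38,202),D(396,492)]),'tab end')
st=arm.read_state();print(st['orientation'])
# fit grinder frame: hole at angle .62: from -y towards -x
loc={'hole':None}
import math
from scipy.spatial.transform import Rotation as R
v=(l[0]-p[0])[:2];print('dir hole',math.degrees(math.atan2(v[1],v[0])))
w=(h[0]-p[0])[:2];print('dir head',math.degrees(math.atan2(w[1],w[0])),np.linalg.norm(w),'exp 80.8', math.degrees(math.atan2(30,-75)))
```

```text
head [ 0.4269 -0.029   0.1707] [0.0016 0.0016]
hole [ 0.475  -0.1765  0.1103] [0.0001 0.0001]
pivbolt [ 0.5058 -0.054   0.1403] [0.0002 0.0002]
pinbase [ 0.425  -0.0307  0.1031] [0.0029 0.0029]
[ 0.4748721  -0.17674618  0.11      ] [ 0.47508994 -0.17620131  0.11      ]
d hole-piv 0.12636057872985287
(array([ 0.5526776 , -0.18860406,  0.13910465]), [np.float64(0.0020424211858167053), np.float64(0.002042421185816808)]) tab end
[-2.55553584e-04  1.97567797e-01  9.80288978e-01 -6.47279783e-04]
dir hole -104.12675498726958
dir head 162.45911834224168 0.08274664212604599 exp 80.8 158.19859051364818
```

Run:
```python
from h import *
print('corners', [plane('scene0',u,.11).round(3) for u in((182,166),(337,193),(142,238),(327,272))])
print('mortar',tri([('scene0',(287,213)),('side0',(289,183))]))
print('guard',tri([('scene0',(207,232)),('side0',(342,229.5))]))
print('pulley',tri([('scene0',(168,203)),('side0',(360,262))]))
from scipy.optimize import least_squares
# frame from pivot & yaw 19 deg predictions
for yaw in (10,15,19):
  a=np.radians(yaw);R=np.array([[np.cos(a),-np.sin(a)],[np.sin(a),np.cos(a)]])
  for n,q,z in (('park1',(-.075,.03),.11),('park2',(.13,-.06),.11),('mortar',(.07,.15),.226),('pulley',(.07,-.2),.154),('tab',(0,-.125),.13)):
    w=np.append(R@q+[.5058,-.054],z);print(yaw,n,w.round(3),proj('scene0',w).round(1),proj('side0',w).round(1))
```

```text
corners [array([ 0.42 , -0.284,  0.11 ]), array([0.393, 0.197, 0.11 ]), array([ 0.69 , -0.281,  0.11 ]), array([0.652, 0.226, 0.11 ])]
mortar (array([0.57199351, 0.09679026, 0.21389818]), [np.float64(0.00033048952775429285), np.float64(0.0003304895277542608)])
guard (array([ 0.6357983 , -0.11020473,  0.13128693]), [np.float64(0.0014871855596491), np.float64(0.0014871855596490606)])
pulley (array([ 0.5807612 , -0.25027901,  0.13877713]), [np.float64(0.0022056369810032304), np.float64(0.0022056369810032435)])
10 park1 [ 0.427 -0.037  0.11 ] [257.3 184.6] [274.8 246.2]
10 park2 [ 0.644 -0.091  0.11 ] [213.3 240.7] [338.8 229.8]
10 mortar [0.549 0.106 0.226] [292.9 203.9] [281.7 180.9]
10 pulley [ 0.609 -0.239  0.154] [165.2 209. ] [364.5 251.9]
10 tab [ 0.528 -0.177  0.13 ] [199.4 196.3] [328.9 256. ]
15 park1 [ 0.426 -0.044  0.11 ] [255.2 183.8] [275.8 247.6]
15 park2 [ 0.647 -0.078  0.11 ] [217.1 242.5] [337.  227.4]
15 mortar [0.535 0.109 0.226] [295.5 199.8] [277.6 181.8]
15 pulley [ 0.625 -0.229  0.154] [165.9 214.3] [366.1 247.8]
15 tab [ 0.538 -0.175  0.13 ] [198.7 199.3] [331.1 254.1]
19 park1 [ 0.425 -0.05   0.11 ] [253.4 183.3] [276.6 248.8]
19 park2 [ 0.648 -0.068  0.11 ] [220.4 243.8] [335.3 225.5]
19 mortar [0.523 0.111 0.226] [297.3 196.5] [274.4 182.7]
19 pulley [ 0.637 -0.22   0.154] [166.9 218.6] [366.9 244.5]
19 tab [ 0.546 -0.172  0.13 ] [198.3 201.8] [332.7 252.5]
```

Deck edges and mortar give a grinder yaw of about 3.5°. The arm at rest points along −71° in world, and 0.58 rad clockwise of that is the measured hole direction (−104°), so the two agree. The pin head is at about (0.427, −0.03). Moving over the pin.

Request:
{"name": "step_arm", "arguments": {"commands": [{"turn":[0,0,0],"delta_pos":[-0.1,-0.1,-0.15],"gripper":0.3},{"turn":[0,0,0],"delta_pos":[-0.3,-0.32,-0.33],"gripper":0.3},{"turn":[0,0,0],"delta_pos":[-0.5,-0.54,-0.33],"gripper":0.3},{"turn":[0,0,0],"delta_pos":[-0.7,-0.75,-0.33],"gripper":0.3},{"turn":[0,0,0],"delta_pos":[-0.9,-0.97,-0.33],"gripper":0.3},{"turn":[0,0,0],"delta_pos":[-0.9,-0.97,-0.33],"gripper":0.3},{"turn":[0,0,0],"delta_pos":[-0.9,-0.97,-0.33],"gripper":0.3},{"turn":[0,0,0],"delta_pos":[-0.9,-0.97,-0.33],"gripper":0.3}]}}

```text
t: 0.95
eef_pos: [0.2907, 0.3442, 0.2808]
orientation: [-0.0, 0.197, 0.98, 0.0]
ft_force: [-0.3, -0.0, -0.3]
finger_gap: 0.0599
finger_force: 0.0
```

Request:
{"name": "step_arm", "arguments": {"commands": [{"turn":[0,0,0],"delta_pos":[-0.2,-0.22,0],"gripper":0.3},{"turn":[0,0,0],"delta_pos":[-0.42,-0.45,0],"gripper":0.3},{"turn":[0,0,0],"delta_pos":[-0.64,-0.68,0],"gripper":0.3},{"turn":[0,0,-0.07],"delta_pos":[-0.86,-0.9,0],"gripper":0.3},{"turn":[0,0,-0.15],"delta_pos":[-0.9,-0.97,0],"gripper":0.3},{"turn":[0,0,-0.22],"delta_pos":[-0.9,-0.97,0],"gripper":0.3},{"turn":[0,0,-0.29],"delta_pos":[-0.9,-0.97,0],"gripper":0.3},{"turn":[0,0,-0.29],"delta_pos":[-0.9,-0.97,0],"gripper":0.3}]}}

```text
t: 1.75
eef_pos: [0.3589, 0.1581, 0.2807]
orientation: [-0.0, -0.03, 1.0, 0.0]
ft_force: [-0.2, -0.1, -0.3]
finger_gap: 0.0596
finger_force: 0.0
```

```bash
cat >> h.py <<'E'
from scipy.spatial.transform import Rotation as Rn
def go(p,yaw_y):  # target TCP, world direction (deg) of tool y, tool down
    s=arm.read_state();q=s['orientation'];R0=Rn.from_quat([q[1],q[2],q[3],q[0]])
    y=np.array([np.cos(np.radians(yaw_y)),np.sin(np.radians(yaw_y)),0]);z=np.array([0,0,-1.]);x=np.cross(y,z)
    R1=Rn.from_matrix(np.c_[x,y,z]); d=R0.inv().apply(np.array(p)-s['eef_pos'])/.15; r=(R0.inv()*R1).as_rotvec()/(np.pi/2)
    print('t',round(s['t'],2),'pos',s['eef_pos'].round(4),'ydir',R0.as_matrix()[:,1].round(3),'delta',d.round(3),'turn',r.round(3),'gap',round(s['finger_gap'],4),'F',s['ft_force'].round(1))
E
python3 - <<'E'
from h import *
go([.427,-.03,.28],93.5)
E
```

```text
t 1.75 pos [0.3589 0.1581 0.2807] ydir [-0.06   0.998  0.   ] delta [-0.377 -1.279  0.004] turn [ 0.    -0.    -0.001] gap 0.0596 F [-0.2 -0.1 -0.3]
```

Request:
{"name": "step_arm", "arguments": {"commands": [{"turn":[0,0,0],"delta_pos":[-0.1,-0.3,0],"gripper":0.3},{"turn":[0,0,0],"delta_pos":[-0.2,-0.6,0],"gripper":0.3},{"turn":[0,0,0],"delta_pos":[-0.3,-0.9,0],"gripper":0.3},{"turn":[0,0,0],"delta_pos":[-0.38,-1,0],"gripper":0.3},{"turn":[0,0,0],"delta_pos":[-0.38,-1,0],"gripper":0.3},{"turn":[0,0,0],"delta_pos":[-0.38,-1,0],"gripper":0.3},{"turn":[0,0,0],"delta_pos":[-0.38,-1,0],"gripper":0.3},{"turn":[0,0,0],"delta_pos":[-0.38,-1,0],"gripper":0.3}]}}

```text
t: 2.55
eef_pos: [0.4241, 0.0121, 0.2808]
orientation: [-0.0, -0.03, 1.0, 0.0]
ft_force: [0.4, 0.2, -0.8]
finger_gap: 0.0599
finger_force: 0.0
```

Run:
```python
from h import *
snap('wrist','w1')
```

Request:
{"name": "step_arm", "arguments": {"commands": [{"turn":[0,0,0],"delta_pos":[0,-0.2,0],"gripper":0.3},{"turn":[0,0,0],"delta_pos":[0,-0.28,0],"gripper":0.3},{"turn":[0,0,0],"delta_pos":[0,-0.28,0],"gripper":0.3},{"turn":[0,0,0],"delta_pos":[0,-0.28,0],"gripper":0.3},{"turn":[0,0,0],"delta_pos":[0,-0.28,0],"gripper":0.3},{"turn":[0,0,0],"delta_pos":[0,-0.28,0],"gripper":0.3},{"turn":[0,0,0],"delta_pos":[0,-0.28,0],"gripper":0.3},{"turn":[0,0,0],"delta_pos":[0,-0.28,0],"gripper":0.3}]}}

```text
t: 3.4
eef_pos: [0.4269, -0.0309, 0.2808]
orientation: [-0.0, -0.029, 1.0, 0.0]
ft_force: [-0.5, 0.7, 0.5]
finger_gap: 0.0599
finger_force: 0.0
```

Run:
```python
from h import *
snap('wrist','w2'); go([.427,-.03,.28],93.5)
print(proj('w1',[.427,-.03,.186]),proj('w2',[.427,-.03,.186]))
a,b=load('w1')['img'],load('w2')['img']
c=np.zeros((600,800,3),np.uint8)
c[:294,:392]=cv2.resize(a,(392,294));c[:294,400:792]=cv2.resize(b,(392,294))
for i,f in enumerate(('w1','w2')):
    u,v=np.round(proj(f,[.427,-.03,.18])).astype(int);u=min(max(u,65),495);v=min(max(v,50),370);print(f,'crop origin',u-65,v-50)
    im=load(f)['img'][v-50:v+50,u-65:u+65];c[300:600,400*i:400*i+390]=cv2.resize(im,(390,300),interpolation=cv2.INTER_CUBIC)
cv2.imwrite('pics/ww.png',c)
```

```text
t 3.45 pos [ 0.4269 -0.0309  0.2808] ydir [-0.058  0.998  0.   ] delta [-0.001  0.006  0.005] turn [ 0.    -0.    -0.002] gap 0.0597 F [ 0.1 -0.6 -0. ]
[224.83385203 203.95326141] [281.51795579 203.63250143]
w1 crop origin 161 152
w2 crop origin 216 152
```

View pics/ww.png

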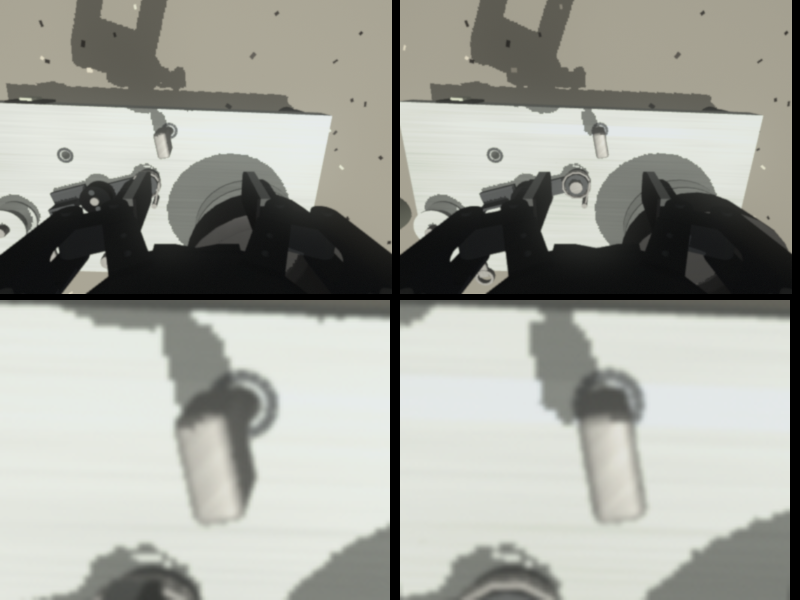

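Wrist pictures: head top centred at (232,208) in w1 and (286.7,207.7) in w2, its long axis about 10° off image-vertical; parking ring at (242.7,186.7)/(286,186); lock hole at (92.9,221)/(135.7,221).

Run:
```python
from h import *
P1=lambda x,y:('w1',(161+x/3-.33,152+(y-300)/3-.33));P2=lambda x,y:('w2',(216+(x-400)/3-.33,152+(y-300)/3-.33))
h=tri([P1(213,468),P2(612,467)]);r=tri([P1(245,404),P2(610,402)]);l=tri([('w1',(92.9,221.4)),('w2',(135.7,221.4))])
print('headtop',h,'park',r,'hole',l)
print('park@.11',plane(*P1(245,404),.11),plane(*P2(610,402),.11),'hole',plane('w1',(92.9,221.4),.11),plane('w2',(135.7,221.4),.11))
for P,A in((P1,[(178,425),(200,522),(225,415),(246,512)]),(P2,[(582,418),(600,522),(628,418),(645,515)])):
  q=[plane(*P(*a),.186)[:2] for a in A]
  c=np.mean(q,0);d1,d2=q[1]-q[0],q[3]-q[2];print(c.round(4),[np.degrees(np.arctan2(d[1],d[0])).round(1) for d in(d1,d2)],np.linalg.norm(d1),np.linalg.norm(q[2]-q[0]))
```

```text
headtop (array([ 0.43210867, -0.02586575,  0.17798199]), [np.float64(7.3259125921767965e-06), np.float64(7.32591259226235e-06)]) park (array([ 0.43078123, -0.02534219,  0.10802252]), [np.float64(0.00020440298557514256), np.float64(0.00020440298557503536)]) hole (array([ 0.47499999, -0.17391839,  0.11307584]), [np.float64(4.3060421436131053e-05), np.float64(4.3060421436226185e-05)])
park@.11 [ 0.43052189 -0.0251241   0.11      ] [ 0.43012353 -0.02541879  0.11      ] hole [ 0.47613074 -0.17571369  0.11      ] [ 0.47619577 -0.17529891  0.11      ]
[ 0.43   -0.0249] [np.float64(13.1), np.float64(13.3)] 0.026153421478989466 0.01215041546766096
[ 0.4302 -0.0257] [np.float64(12.7), np.float64(13.5)] 0.02796662022004478 0.011508971745735312
```

Head centre (0.430,−0.0255), long axis at 13°, height consistent with 0.186 top; hole (0.4755,−0.1757). Descend and grip.

Run:
```python
from h import *
go([.430,-.0255,.153],103.2)
```

```text
t 3.45 pos [ 0.4269 -0.0309  0.2808] ydir [-0.058  0.998  0.   ] delta [-0.023  0.035  0.852] turn [ 0.   -0.   -0.11] gap 0.0597 F [ 0.1 -0.6 -0. ]
```

Request:
{"name": "step_arm", "arguments": {"commands": [{"turn":[0,0,-0.06],"delta_pos":[-0.023,0.035,0],"gripper":0.3},{"turn":[0,0,-0.11],"delta_pos":[-0.023,0.035,0.2],"gripper":0.3},{"turn":[0,0,-0.11],"delta_pos":[-0.023,0.035,0.4],"gripper":0.3},{"turn":[0,0,-0.11],"delta_pos":[-0.023,0.035,0.6],"gripper":0.3},{"turn":[0,0,-0.11],"delta_pos":[-0.023,0.035,0.75],"gripper":0.3},{"turn":[0,0,-0.11],"delta_pos":[-0.023,0.035,0.852],"gripper":0.3},{"turn":[0,0,-0.11],"delta_pos":[-0.023,0.035,0.852],"gripper":0.3},{"turn":[0,0,-0.11],"delta_pos":[-0.023,0.035,0.852],"gripper":0.3}]}}

```text
t: 4.25
eef_pos: [0.4302, -0.0257, 0.1533]
orientation: [-0.0, -0.115, 0.993, 0.0]
ft_force: [-0.5, -0.1, 0.8]
finger_gap: 0.0598
finger_force: 0.0
```

Request:
{"name": "step_arm", "arguments": {"commands": [{"turn":[0,0,0],"delta_pos":[0,0,0],"gripper":0.6},{"turn":[0,0,0],"delta_pos":[0,0,0],"gripper":0.8},{"turn":[0,0,0],"delta_pos":[0,0,0],"gripper":1},{"turn":[0,0,0],"delta_pos":[0,0,0],"gripper":1},{"turn":[0,0,0],"delta_pos":[0,0,0],"gripper":1},{"turn":[0,0,0],"delta_pos":[0,0,0],"gripper":1},{"turn":[0,0,0],"delta_pos":[0,0,0],"gripper":1},{"turn":[0,0,0],"delta_pos":[0,0,0],"gripper":1}], "grip_force": 60}}

```text
t: 5.05
eef_pos: [0.4306, -0.0259, 0.1537]
orientation: [0.001, -0.115, 0.993, -0.0]
ft_force: [-0.7, -0.1, 6.1]
finger_gap: 0.013
finger_force: 59.2
```

Run:
```python
from h import *
go([.43,-.0255,.153],103.2)
```

```text
t 5.05 pos [ 0.4306 -0.0259  0.1537] ydir [-0.229  0.974 -0.001] delta [0.004 0.003 0.005] turn [-0.     0.001  0.   ] gap 0.013 F [-0.7 -0.1  6.1]
```

Request:
{"name": "step_arm", "arguments": {"commands": [{"turn":[0,0,0],"delta_pos":[0,0,-0.1],"gripper":1},{"turn":[0,0,0],"delta_pos":[0,0,-0.2],"gripper":1},{"turn":[0,0,0],"delta_pos":[0,0,-0.3],"gripper":1},{"turn":[0,0,0],"delta_pos":[0,0,-0.4],"gripper":1},{"turn":[0,0,0],"delta_pos":[0,0,-0.5],"gripper":1},{"turn":[0,0,0],"delta_pos":[0,0,-0.55],"gripper":1},{"turn":[0,0,0],"delta_pos":[0,0,-0.55],"gripper":1},{"turn":[0,0,0],"delta_pos":[0,0,-0.55],"gripper":1}]}}

```text
t: 5.85
eef_pos: [0.4297, -0.0256, 0.2348]
orientation: [-0.0, -0.115, 0.993, 0.0]
ft_force: [0.0, 0.6, -0.7]
finger_gap: 0.0129
finger_force: 59.3
```

Run:
```python
from h import *
go([.566,-.165,.233],103.2)
```

```text
t 5.85 pos [ 0.4297 -0.0256  0.2348] ydir [-0.228  0.974  0.   ] delta [-0.672 -1.112  0.011] turn [ 0. -0.  0.] gap 0.0129 F [ 0.   0.6 -0.7]
```

Request:
{"name": "step_arm", "arguments": {"commands": [{"turn":[0,0,0],"delta_pos":[-0.15,-0.2,0],"gripper":1},{"turn":[0,0,0],"delta_pos":[-0.3,-0.4,0],"gripper":1},{"turn":[0,0,0],"delta_pos":[-0.45,-0.6,0],"gripper":1},{"turn":[0,0,0],"delta_pos":[-0.6,-0.8,0],"gripper":1},{"turn":[0,0,0],"delta_pos":[-0.67,-0.95,0],"gripper":1},{"turn":[0,0,0],"delta_pos":[-0.67,-1,0],"gripper":1},{"turn":[0,0,0],"delta_pos":[-0.67,-1,0],"gripper":1},{"turn":[0,0,0],"delta_pos":[-0.67,-1,0],"gripper":1}]}}

```text
t: 6.65
eef_pos: [0.5612, -0.1479, 0.2347]
orientation: [-0.001, -0.115, 0.993, 0.001]
ft_force: [-1.1, -0.1, -0.4]
finger_gap: 0.0132
finger_force: 59.4
```

Run:
```python
from h import *
for n in('scene','side','wrist'): snap(n,n+'3')
go([.566,-.165,.233],103.2)
c=np.zeros((600,800,3),np.uint8)
def crop(f,x,y,w,h,k):return cv2.resize(load(f)['img'][y:y+h,x:x+w],None,fx=k,fy=k,interpolation=cv2.INTER_CUBIC)
c[:300,:400]=crop('scene3',175,155,80,60,5)
c[:300,400:]=crop('side3',290,215,80,60,5)
c[300:,:400]=crop('wrist3',150,90,200,150,2)
c[300:,400:]=cv2.resize(load('wrist3')['img'],(400,300))
cv2.imwrite('pics/z3.png',c)
for f in('scene3','side3','wrist3'):
  print(f,[proj(f,p).round(1) for p in([.5058,-.054,.14],[.547,-.172,.138],[.4755,-.1757,.11])])
```

```text
t 6.8 pos [ 0.5616 -0.1478  0.2356] ydir [-0.229  0.973  0.   ] delta [-0.002 -0.118  0.017] turn [ 0.    -0.     0.001] gap 0.0135 F [ 0.2 -0.7 -1.5]
scene3 [array([242.2, 197.7]), array([197.8, 200.2]), array([207.8, 187. ])]
side3 [array([298.7, 232.7]), array([333. , 250.5]), array([314.4, 267.4])]
wrist3 [array([422.1, 160.5]), array([253.3, 177.4]), array([270.7,  80.8])]
```

View pics/z3.png

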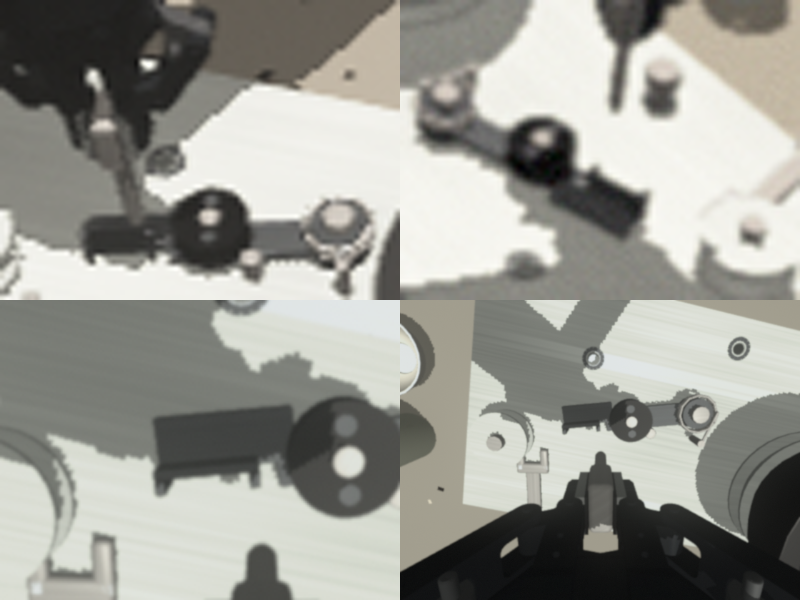

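Tab lips at wrist crop (162,485)/(252,480) and the pin tip at (262,545) are clear; the tab centre matches the predicted (253,177) px. Checking the tip.

Run:
```python
from h import *
t=tri([('scene3',(175+133/5-.4,155+211/5-.4)),('side3',(290+216/5-.4,215+108/5-.4))]);print(t)
for f in('scene3','side3','wrist3'): print(f,proj(f,[.5616,-.1478,.170]).round(1))
a=np.radians(-70.8);n=np.array([-np.sin(a),np.cos(a)]);print('n',n)
piv=np.array([.5058,-.054]);d=np.array([.4755,-.1757])-piv;rh=np.hypot(*d);ah=np.arctan2(d[1],d[0]);print('hole',rh,np.degrees(ah))
go([.5643,-.1655,.1805],103.2)
```

```text
(array([ 0.55804045, -0.15092886,  0.17503054]), [np.float64(0.0006493361052718798), np.float64(0.0006493361052720201)])
scene3 [201.8 199.3]
side3 [332.7 236.3]
wrist3 [280.3 215.7]
n [0.94437637 0.32886665]
hole 0.12541523033507535 -103.98084242203909
t 6.8 pos [ 0.5616 -0.1478  0.2356] ydir [-0.229  0.973  0.   ] delta [ 0.01  -0.119  0.367] turn [ 0.    -0.     0.001] gap 0.0135 F [ 0.2 -0.7 -1.5]
```

Request:
{"name": "step_arm", "arguments": {"commands": [{"turn":[0,0,0],"delta_pos":[0.01,-0.06,0],"gripper":1},{"turn":[0,0,0],"delta_pos":[0.01,-0.119,0],"gripper":1},{"turn":[0,0,0],"delta_pos":[0.01,-0.119,0.1],"gripper":1},{"turn":[0,0,0],"delta_pos":[0.01,-0.119,0.2],"gripper":1},{"turn":[0,0,0],"delta_pos":[0.01,-0.119,0.28],"gripper":1},{"turn":[0,0,0],"delta_pos":[0.01,-0.119,0.33],"gripper":1},{"turn":[0,0,0],"delta_pos":[0.01,-0.119,0.367],"gripper":1},{"turn":[0,0,0],"delta_pos":[0.01,-0.119,0.367],"gripper":1}]}}

```text
t: 7.6
eef_pos: [0.5643, -0.1661, 0.1793]
orientation: [-0.001, -0.115, 0.993, 0.001]
ft_force: [-0.5, 0.6, -0.9]
finger_gap: 0.013
finger_force: 59.4
```

Run:
```python
from h import *
piv=np.array([.5058,-.054]);
go([.5643,-.1655,.180],103.2)
# arc waypoints for the pin centre, hole at -104 deg
for deg in (-66,-72,-78,-84,-90,-95,-100,-104,-104.5):
    p=piv+.1254*np.array([np.cos(np.radians(deg)),np.sin(np.radians(deg))]);print(deg,p.round(4));go([*p,.180],103.2)
```

```text
t 7.6 pos [ 0.5643 -0.1661  0.1793] ydir [-0.229  0.974  0.001] delta [-0.001  0.004 -0.005] turn [ 0.001 -0.001  0.   ] gap 0.013 F [-0.5  0.6 -0.9]
-66 [ 0.5568 -0.1686]
t 7.6 pos [ 0.5643 -0.1661  0.1793] ydir [-0.229  0.974  0.001] delta [ 0.053 -0.004 -0.004] turn [ 0.001 -0.001  0.   ] gap 0.013 F [-0.5  0.6 -0.9]
-72 [ 0.5446 -0.1733]
t 7.6 pos [ 0.5643 -0.1661  0.1793] ydir [-0.229  0.974  0.001] delta [ 0.139 -0.016 -0.004] turn [ 0.001 -0.001  0.   ] gap 0.013 F [-0.5  0.6 -0.9]
-78 [ 0.5319 -0.1767]
t 7.6 pos [ 0.5643 -0.1661  0.1793] ydir [-0.229  0.974  0.001] delta [ 0.227 -0.019 -0.004] turn [ 0.001 -0.001  0.   ] gap 0.013 F [-0.5  0.6 -0.9]
-84 [ 0.5189 -0.1787]
t 7.6 pos [ 0.5643 -0.1661  0.1793] ydir [-0.229  0.974  0.001] delta [ 0.314 -0.012 -0.004] turn [ 0.001 -0.001  0.   ] gap 0.013 F [-0.5  0.6 -0.9]
-90 [ 0.5058 -0.1794]
t 7.6 pos [ 0.5643 -0.1661  0.1793] ydir [-0.229  0.974  0.001] delta [ 0.4    0.003 -0.004] turn [ 0.001 -0.001  0.   ] gap 0.013 F [-0.5  0.6 -0.9]
-95 [ 0.4949 -0.1789]
t 7.6 pos [ 0.5643 -0.1661  0.1793] ydir [-0.229  0.974  0.001] delta [ 0.47   0.023 -0.004] turn [ 0.001 -0.001  0.   ] gap 0.013 F [-0.5  0.6 -0.9]
-100 [ 0.484  -0.1775]
t 7.6 pos [ 0.5643 -0.1661  0.1793] ydir [-0.229  0.974  0.001] delta [ 0.539  0.049 -0.004] turn [ 0.001 -0.001  0.   ] gap 0.013 F [-0.5  0.6 -0.9]
-104 [ 0.4755 -0.1757]
t 7.6 pos [ 0.5643 -0.1661  0.1793] ydir [-0.229  0.974  0.001] delta [ 0.591  0.073 -0.004] turn [ 0.001 -0.001  0.   ] gap 0.013 F [-0.5  0.6 -0.9]
-104.5 [ 0.4744 -0.1754]
t 7.6 pos [ 0.5643 -0.1661  0.1793] ydir [-0.229  0.974  0.001] delta [ 0.598  0.077 -0.004] turn [ 0.001 -0.001  0.   ] gap 0.013 F [-0.5  0.6 -0.9]
```

Request:
{"name": "step_arm", "arguments": {"commands": [{"turn":[0,0,0],"delta_pos":[0.03,-0.002,-0.003],"gripper":1},{"turn":[0,0,0],"delta_pos":[0.06,-0.005,-0.004],"gripper":1},{"turn":[0,0,0],"delta_pos":[0.1,-0.01,-0.004],"gripper":1},{"turn":[0,0,0],"delta_pos":[0.14,-0.016,-0.004],"gripper":1},{"turn":[0,0,0],"delta_pos":[0.185,-0.018,-0.004],"gripper":1},{"turn":[0,0,0],"delta_pos":[0.227,-0.019,-0.004],"gripper":1},{"turn":[0,0,0],"delta_pos":[0.227,-0.019,-0.004],"gripper":1},{"turn":[0,0,0],"delta_pos":[0.227,-0.019,-0.004],"gripper":1}]}}

```text
t: 8.4
eef_pos: [0.5324, -0.1772, 0.1813]
orientation: [0.0, -0.115, 0.993, -0.0]
ft_force: [2.1, 2.3, -0.8]
finger_gap: 0.0135
finger_force: 59.5
```

Run:
```python
from h import *
piv=np.array([.5058,-.054]);
for deg in (-78,-84,-90,-95,-100,-104,-104.5):
    p=piv+.1254*np.array([np.cos(np.radians(deg)),np.sin(np.radians(deg))]);print(deg);go([*p,.180],103.2)
```

```text
-78
t 8.4 pos [ 0.5324 -0.1772  0.1813] ydir [-0.228  0.974 -0.   ] delta [0.002 0.004 0.009] turn [-0.  0. -0.] gap 0.0135 F [ 2.1  2.3 -0.8]
-84
t 8.4 pos [ 0.5324 -0.1772  0.1813] ydir [-0.228  0.974 -0.   ] delta [0.09  0.011 0.009] turn [-0.  0. -0.] gap 0.0135 F [ 2.1  2.3 -0.8]
-90
t 8.4 pos [ 0.5324 -0.1772  0.1813] ydir [-0.228  0.974 -0.   ] delta [0.176 0.026 0.009] turn [-0.  0. -0.] gap 0.0135 F [ 2.1  2.3 -0.8]
-95
t 8.4 pos [ 0.5324 -0.1772  0.1813] ydir [-0.228  0.974 -0.   ] delta [0.246 0.046 0.009] turn [-0.  0. -0.] gap 0.0135 F [ 2.1  2.3 -0.8]
-100
t 8.4 pos [ 0.5324 -0.1772  0.1813] ydir [-0.228  0.974 -0.   ] delta [0.314 0.072 0.009] turn [-0.  0. -0.] gap 0.0135 F [ 2.1  2.3 -0.8]
-104
t 8.4 pos [ 0.5324 -0.1772  0.1813] ydir [-0.228  0.974 -0.   ] delta [0.367 0.097 0.009] turn [-0.  0. -0.] gap 0.0135 F [ 2.1  2.3 -0.8]
-104.5
t 8.4 pos [ 0.5324 -0.1772  0.1813] ydir [-0.228  0.974 -0.   ] delta [0.374 0.1   0.009] turn [-0.  0. -0.] gap 0.0135 F [ 2.1  2.3 -0.8]
```

Contact made (~3 N). Carry on round the arc to over the hole.

Request:
{"name": "step_arm", "arguments": {"commands": [{"turn":[0,0,0],"delta_pos":[0.045,0.005,0.002],"gripper":1},{"turn":[0,0,0],"delta_pos":[0.09,0.01,0.003],"gripper":1},{"turn":[0,0,0],"delta_pos":[0.135,0.018,0.003],"gripper":1},{"turn":[0,0,0],"delta_pos":[0.18,0.026,0.003],"gripper":1},{"turn":[0,0,0],"delta_pos":[0.23,0.041,0.003],"gripper":1},{"turn":[0,0,0],"delta_pos":[0.28,0.058,0.003],"gripper":1},{"turn":[0,0,0],"delta_pos":[0.33,0.078,0.003],"gripper":1},{"turn":[0,0,0],"delta_pos":[0.367,0.097,0.003],"gripper":1}]}}

```text
t: 9.2
eef_pos: [0.4746, -0.1753, 0.1805]
orientation: [0.0, -0.115, 0.993, 0.0]
ft_force: [4.5, 1.2, -0.1]
finger_gap: 0.0132
finger_force: 59.5
```

Run:
```python
from h import *
for n in('scene','side','wrist'): snap(n,n+'4')
go([.4755,-.1757,.180],103.2)
c=np.zeros((600,800,3),np.uint8)
def crop(f,x,y,w,h,k):return cv2.resize(load(f)['img'][y:y+h,x:x+w],None,fx=k,fy=k,interpolation=cv2.INTER_CUBIC)
c[:300,:400]=crop('scene4',175,155,80,60,5)
c[:300,400:]=crop('side4',280,225,80,60,5)
c[300:,:400]=crop('wrist4',180,150,200,150,2)
c[300:,400:]=cv2.resize(load('wrist4')['img'],(400,300))
cv2.imwrite('pics/z4.png',c)
for f in('scene4','side4','wrist4'):
  print(f,[proj(f,p).round(1) for p in([.4755,-.1757,.1145],[.4755,-.1757,.11])])
```

```text
t 9.35 pos [ 0.4749 -0.1755  0.1805] ydir [-0.228  0.974 -0.   ] delta [-0.003 -0.002  0.003] turn [-0. -0. -0.] gap 0.0132 F [ 3.5  0.  -1.8]
scene4 [array([207.6, 186.1]), array([207.8, 187. ])]
side4 [array([314.5, 266.4]), array([314.4, 267.4])]
wrist4 [array([279.6, 216.5]), array([279.6, 214.4])]
```

View pics/z4.png

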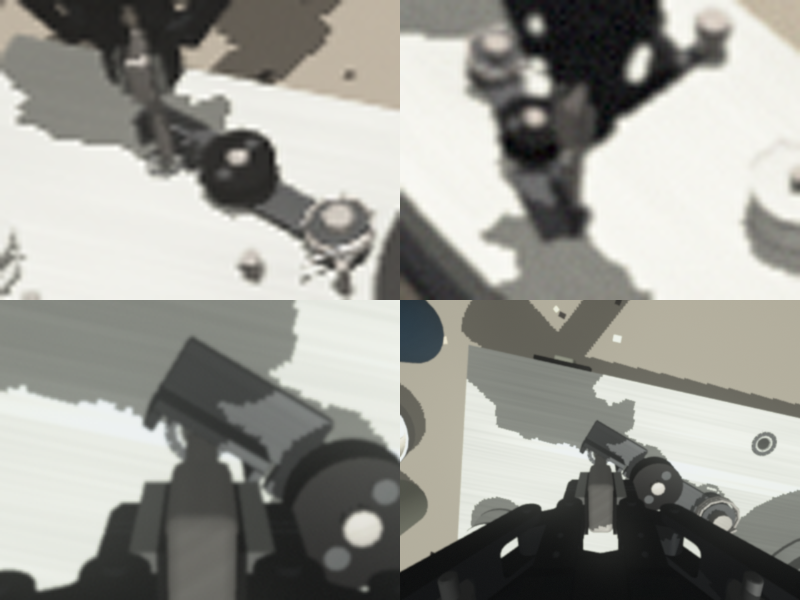

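The arm is swung back with the shank over the ring (wrist crop: shank x≈203, ring ≈165–250; scene: shank foot (208,188) on the ring). Lower gently.

Request:
{"name": "step_arm", "arguments": {"commands": [{"turn":[0,0,0],"delta_pos":[-0.003,-0.002,0.01],"gripper":1},{"turn":[0,0,0],"delta_pos":[-0.003,-0.002,0.02],"gripper":1},{"turn":[0,0,0],"delta_pos":[-0.003,-0.002,0.03],"gripper":1},{"turn":[0,0,0],"delta_pos":[-0.003,-0.002,0.04],"gripper":1},{"turn":[0,0,0],"delta_pos":[-0.003,-0.002,0.05],"gripper":1},{"turn":[0,0,0],"delta_pos":[-0.003,-0.002,0.06],"gripper":1},{"turn":[0,0,0],"delta_pos":[-0.003,-0.002,0.06],"gripper":1},{"turn":[0,0,0],"delta_pos":[-0.003,-0.002,0.06],"gripper":1}]}}

```text
t: 10.15
eef_pos: [0.4756, -0.1756, 0.1713]
orientation: [-0.0, -0.115, 0.993, 0.0]
ft_force: [3.6, -1.1, -0.7]
finger_gap: 0.0134
finger_force: 59.3
```

Request:
{"name": "step_arm", "arguments": {"commands": [{"turn":[0,0,0],"delta_pos":[0,0,0.01],"gripper":1},{"turn":[0,0,0],"delta_pos":[0,0,0.02],"gripper":1},{"turn":[0,0,0],"delta_pos":[0,0,0.03],"gripper":1},{"turn":[0,0,0],"delta_pos":[0,0,0.04],"gripper":1},{"turn":[0,0,0],"delta_pos":[0,0,0.05],"gripper":1},{"turn":[0,0,0],"delta_pos":[0,0,0.06],"gripper":1},{"turn":[0,0,0],"delta_pos":[0,0,0.07],"gripper":1},{"turn":[0,0,0],"delta_pos":[0,0,0.07],"gripper":1}]}}

```text
t: 10.95
eef_pos: [0.4757, -0.1756, 0.1607]
orientation: [-0.0, -0.115, 0.993, 0.0]
ft_force: [3.0, -1.7, 0.0]
finger_gap: 0.0131
finger_force: 59.6
```

Request:
{"name": "step_arm", "arguments": {"commands": [{"turn":[0,0,0],"delta_pos":[0,0,0.01],"gripper":1},{"turn":[0,0,0],"delta_pos":[0,0,0.02],"gripper":1},{"turn":[0,0,0],"delta_pos":[0,0,0.03],"gripper":1},{"turn":[0,0,0],"delta_pos":[0,0,0.038],"gripper":1},{"turn":[0,0,0],"delta_pos":[0,0,0.044],"gripper":1},{"turn":[0,0,0],"delta_pos":[0,0,0.048],"gripper":1},{"turn":[0,0,0],"delta_pos":[0,0,0.05],"gripper":1},{"turn":[0,0,0],"delta_pos":[0,0,0.05],"gripper":1}]}}

```text
t: 11.75
eef_pos: [0.4759, -0.1757, 0.1538]
orientation: [0.0, -0.115, 0.993, -0.0]
ft_force: [2.7, 0.2, 4.5]
finger_gap: 0.0131
finger_force: 60.2
```

Seated: same TCP height as at pick-up (0.1538 vs 0.1537), with 4.5 N bottom contact. Release slowly.

Request:
{"name": "step_arm", "arguments": {"commands": [{"turn":[0,0,0],"delta_pos":[0,0,0],"gripper":0.83},{"turn":[0,0,0],"delta_pos":[0,0,0],"gripper":0.8},{"turn":[0,0,0],"delta_pos":[0,0,0],"gripper":0.77},{"turn":[0,0,0],"delta_pos":[0,0,0],"gripper":0.74},{"turn":[0,0,0],"delta_pos":[0,0,0],"gripper":0.7},{"turn":[0,0,0],"delta_pos":[0,0,0],"gripper":0.65},{"turn":[0,0,0],"delta_pos":[0,0,0],"gripper":0.6},{"turn":[0,0,0],"delta_pos":[0,0,0],"gripper":0.6}], "grip_force": 20}}

```text
t: 12.55
eef_pos: [0.4759, -0.1756, 0.1536]
orientation: [-0.0, -0.115, 0.993, 0.0]
ft_force: [-0.1, -0.4, 0.2]
finger_gap: 0.0344
finger_force: 0.0
```

Request:
{"name": "step_arm", "arguments": {"commands": [{"turn":[0,0,0],"delta_pos":[0,0,-0.03],"gripper":0.6},{"turn":[0,0,0],"delta_pos":[0,0,-0.1],"gripper":0.6},{"turn":[0,0,0],"delta_pos":[0,0,-0.2],"gripper":0.6},{"turn":[0,0,0],"delta_pos":[0,0,-0.35],"gripper":0.6},{"turn":[0,0,0],"delta_pos":[0,0,-0.5],"gripper":0.6},{"turn":[0,0,0],"delta_pos":[0,0,-0.7],"gripper":0.6},{"turn":[0,0,0],"delta_pos":[0,0,-0.85],"gripper":0.6},{"turn":[0,0,0],"delta_pos":[0,0,-0.85],"gripper":0.6}]}}

```text
t: 13.35
eef_pos: [0.4777, -0.1768, 0.286]
orientation: [0.003, -0.115, 0.993, -0.003]
ft_force: [0.4, -0.3, 0.3]
finger_gap: 0.0345
finger_force: 0.0
```

Run:
```python
from h import *
for n in('scene','side','wrist'): snap(n,n+'5')
go([.4755,-.1757,.28],103.2)
c=np.zeros((600,800,3),np.uint8)
def crop(f,x,y,w,h,k):return cv2.resize(load(f)['img'][y:y+h,x:x+w],None,fx=k,fy=k,interpolation=cv2.INTER_CUBIC)
c[:300,:400]=crop('scene5',165,155,100,75,4)
c[:300,400:]=crop('side5',270,215,100,75,4)
c[300:,:400]=crop('wrist5',180,120,200,150,2)
c[300:,400:]=cv2.resize(load('wrist5')['img'],(400,300))
cv2.imwrite('pics/z5.png',c)
for f in('scene5','side5','wrist5'):
  print(f,proj(f,[.4755,-.1757,.186]).round(1),proj(f,[.4755,-.1757,.152]).round(1))
```

```text
t 13.5 pos [ 0.4755 -0.1754  0.2807] ydir [-0.228  0.974  0.   ] delta [ 0.001 -0.002  0.005] turn [ 0. -0.  0.] gap 0.0341 F [-0.2 -0.6 -0.8]
scene5 [203.6 170.2] [205.6 177.9]
side5 [316.4 249.5] [315.5 257.7]
wrist5 [280.9 202.3] [280.8 191.5]
```

View pics/z5.png

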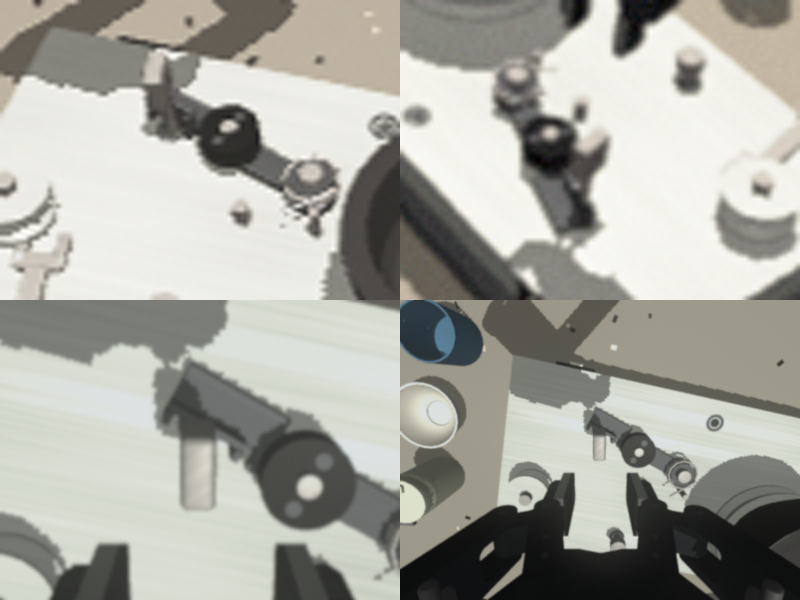

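The pin stands in the lock hole, head top at scene (204,169.6) against (203.6,170.2) predicted for full depth. The arm is held back, the guard pin is in place and the gripper is clear.

```bash
python3 -c "
from bench import arm
print(arm.job_done())"
```

```text
the job is handed in; nothing more can be done
None
```

The lock pin is fully seated in the lock hole and holds the tensioner arm back on its own, with the guard pin still in its place; the job was handed in at about 13.5 s on the robot's clock, and no verdict was returned.

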